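# Load the wash carrier and knock its lock pins home

## Robot

A 6-joint arm with a two-finger parallel gripper is mounted at the origin on a cart in front of the work surface, level with it; the furniture and walls round the work are solid. World frame = base frame: x ahead of the robot, y to its left, z up, the work surface at z = 0. Lengths are in m, angles in degrees, forces in N, time in s.
With the tool pointing down it reaches from about 0.25 to 0.725 m from the base axis. Payload 9.7 kg.
Tool frame: the origin (TCP) lies at the very end of the fingers, on their centre line; the grasp point (between the pads) lies 19 mm behind it; z points along the fingers, y is the line along which they close (so a half turn about z gives the same grasp; the last joint's range is limited). The gripper opens to 85 mm and grips with 20 to 120 N. Pads are 22 mm wide; open, the fingers measure 114 mm over their backs; the gripper's body (76 mm by 85 mm) begins 54 mm behind the grasp point. The pads swing forward as they close: fully open they stand 13 mm farther back than shut.
Start: joints at [-69.156, 4.979, 10.078, 95.1, 0, 90], TCP at [0.196, -0.514, 0.231] pointing down, gripper open.
Joint ranges: [-179.16, 179.16], [-48.56, 103.87], [-65.8, 70.77], [-126.05, 130.52], [-82.76, 87.17], [-180, 180]. Speed limits (degrees/s): [127.2, 127.2, 147.25, 180, 180, 180].

## Interface

Orientations are given as [roll, pitch, yaw] about the fixed x, y, z axes, in that order (R = Rz(yaw) Ry(pitch) Rx(roll)).
In Python, from station import bot, capture, get_calibration, models gives the robot as it stands. Calls block until the motion is done:
- bot.move_pose(position, orientation): joint-space move of the TCP to a pose.
- bot.movel(position, ori=None, speed=0.15): straight line of the TCP; ori=None keeps the orientation; speed is the mean speed in m/s.
- bot.set_joints(angles): joint-space move.
- bot.set_gripper(opening): opening from 0.0 (shut) to 1.0 (fully open); the grip force is fixed at half the most; returns when the fingers have stopped.
- bot.wait(seconds).
- bot.inverse_kinematics(position, orientation): joint angles nearest the present ones, or None.
- bot.observe(): the state.
- capture(name): name is "scene" or "top" or "wrist"; returns (picture, depth): 420x560x3 uint8, red, green, blue; 420x560 float32, m along the optical axis (not along the pixel's ray), 0 where there is no reading.
- get_calibration(name): a dict with "camera_matrix" (3x3 intrinsics, pixels), "k1" (the pictures are not rectified: a ray, as slopes to the right and down, at radius r is drawn at 1 + k1 r^2 times it, then the intrinsics apply), "R" (3x3) and "t" (3): a world point X has camera coordinates R X + t. Camera axes: x right, y down, z forward; pixel columns grow to the right and rows downward; lengths in m; the calibration is good to about 2 mm. A picture is of the moment at which its call begins: read the wrist's pose just before it. get_calibration takes no time and is no camera call; for the wrist camera it gives the pose at the moment of the call.
A pose or a line that the arm cannot do raises bot.IKError and nothing moves.
- bot.sign_off(): hands the job in; it is judged then, once.
Trained networks look in the newest picture that a camera, given by its name, has taken for a name from the list of things; names that differ only in an ending like _2 or _b are one class to them, and where a whole thing is asked for, a point or a joint stands for the part that bears it (a point fixed in the world has none). Each returns a list of dicts, best first, with "p" (0 to 1); they miss things now and then, are a little off and sometimes report something else, mostly with a low value. They report only what shows in the picture. A call takes as long as a camera call.
- models.spot_in(camera, query): "at" ([x, y, z] in m, in world coordinates, good to about 4 mm: the middle of the surface that is visible of it).
- models.outline_of(camera, query): "mask" (420x560 bool, what is visible of it).
- models.landmark_of(camera, query): "at" ([x, y, z] in m, in world coordinates, good to about 4 mm: a listed point, or the origin of a listed thing).
The state is a dict: "t": time; "qpos": joint angles; "dq": joint speeds; "joint_torque": joint torques, N m; "tool_pos": TCP position; "tcp_rot": TCP orientation; "contact_force": force on the tool from outside, world axes, zero at the start; "ft_torque": the same for the moment, N m; "opening": opening from 0.0 (shut) to 1.0 (fully open); "grasp_force": force on a finger pad.
Only numpy, scipy, OpenCV 4.12 (cv2) and the standard library are available. Lean on these libraries where they do the work, as an engineer would, in place of code of your own. Each camera call takes 0.05 s, during which the arm holds its last target. There are 200 camera calls.

## Task

Pick all the solid blank flanges out of the parts tray, leaving the rings and coax fittings in it, and stack them face up, as they lie, in one squarely aligned pile on the round seat of the wash carrier. Then take the mallet and, with brisk blows and never with the gripper itself, drive both sprung lock pins of the carrier fully down, and lay the mallet back with its head on the rubber pad, the pile still in order and the other things on the bench left alone.

Things in the scene. Friction and masses are not known exactly. Their poses are not given: they have to be found in the camera images.
- tray: open grey plastic parts tray, fixed, 208 (x) x 252 (y) mm, walls 4 mm thick and 24 mm high, inner floor 4 mm above the bench; contents lie on a loose grid 64 mm (tray x) by 74 mm (tray y) apart, so fingers closing along the tray's y have about 25 mm beside each part. Origin: centre of the underside; yaw within 0.1 rad of the world axes
- flange_0: solid disc-shaped metal blank flange, 40 mm in diameter, 8.5 mm thick, its rim bevelled towards the top, no hole. Origin: centre of the underside, z up. Lies in the tray at the start; 3 to 5 of the five are present (the others read None)
- flange_1: solid disc-shaped metal blank flange, 40 mm in diameter, 8.5 mm thick, its rim bevelled towards the top, no hole. Origin: centre of the underside, z up. Lies in the tray at the start; 3 to 5 of the five are present (the others read None)
- flange_2: solid disc-shaped metal blank flange, 40 mm in diameter, 8.5 mm thick, its rim bevelled towards the top, no hole. Origin: centre of the underside, z up. Lies in the tray at the start; 3 to 5 of the five are present (the others read None)
- flange_3: solid disc-shaped metal blank flange, 40 mm in diameter, 8.5 mm thick, its rim bevelled towards the top, no hole. Origin: centre of the underside, z up. Lies in the tray at the start; 3 to 5 of the five are present (the others read None)
- flange_4: solid disc-shaped metal blank flange, 40 mm in diameter, 8.5 mm thick, its rim bevelled towards the top, no hole. Origin: centre of the underside, z up. Lies in the tray at the start; 3 to 5 of the five are present (the others read None)
- ring_a: centring ring with a black o-ring round it, open hole in the middle, 39 mm across, 8 mm thick, lying in the tray; leave it there. Origin: centre of the underside
- ring_b: second centring ring, like ring_a; leave it in the tray
- tee: T-shaped metal coax tee, 39 x 56 x 15 mm, lying in the tray; leave it there. Origin: centre of the underside
- adapter: straight metal coax adapter, 15 x 44 x 15 mm, lying in the tray; leave it there. Origin: centre of the underside
- carrier: wash carrier: fixed aluminium plate 80 (x) x 164 (y) x 18 mm with a raised round seat (46 mm in diameter, 4 mm high) in the middle and a lock pin 65 mm to each side along its y. Origin: centre of the underside; yaw within 0.15 rad. It may stand in the middle or at the right of the bench; the mallet's pad takes the other place
- seat (a point): centre of the top of the round seat, 22 mm above the bench; the pile's axis runs up from here
- pin_left_top (a point): centre of the top of the left (carrier +y) lock pin's round head, 25 mm in diameter; 48 mm above the bench when fully up, 32 mm when fully down
- pin_right_top (a point): the same for the right (carrier -y) lock pin
- pin_left (a joint): depth of the left lock pin in m: 0 fully up, 0.016 fully down (head flush on its collar). A weak spring and a stiff detent: it takes 6 to 9 N to move and stays where it is driven. It starts 0 to 3 mm down. A blow must come from the mallet and drive it at more than 0.03 m/s; several blows are fine
- pin_right (a joint): the same for the right lock pin
- mallet: wooden mallet, 0.22 to 0.35 kg: a 50 mm cube head and, along the mallet's -x, a level square handle 22 x 22 mm that runs from 25 to 148 mm from the head's centre, at the head's mid height. It rests on a flat side of its head on the pad, handle towards the robot, clear of the bench; any side of the head may strike. Origin: centre of the head's underside
- mallet_head (a point): centre of the mallet's cube head, 25 mm from each of its faces
- mallet_grip (a point): point on the handle's middle line 60 mm from the head's centre: a good place to grip, across the handle; 29 mm above the bench while the mallet rests on its pad. A hard blow can tilt the mallet in the grip
- pad: black rubber pad for the mallet, fixed, 130 x 130 x 4 mm. Origin: centre of the underside
- film_tape: roll of film tape, 73 mm across, 19 mm high, at the back left of the bench: a bystander
- vial: small reagent bottle, 24 mm in diameter, 50 mm high, at the back right: a bystander
- marker: felt marker, 122 mm long, lying along y behind the work in front of the tall analyzer (front face near x = 0.64 m, a good 0.3 m high: do not swing into it): a bystander

How it is judged:
By the outcome, as a careful person would: the job done as asked, in the order asked, and still so for the second after the job is handed in, with the robot touching nothing.
Of flange_0, flange_1, flange_2, flange_3, flange_4 only 3 to 5 are there at a start; the rules pass over those that are not, and their reading is None.
At some moment in a run one of mallet may be knocked a few centimetres aside while the robot is not near it.
Once in a run the grip may slacken for a moment while it holds something.
It also fails if it takes over 210 s, if anything falls off the work surface, if the arm or the gripper's body presses on something with over 40 N, if the wrist force passes 120 N, or if a joint passes its speed limit or range.

## Working session

There is one attempt and no reset: what is moved stays moved. The work goes in short steps, each a Python script; the robot and the scene stay as the last script left them, time stands still between calls to the robot, and variables do not carry over. Pictures are saved under pics/ and viewed, at most 14 in all, crops included, and the job is handed in when it is done.

```bash
ls; mkdir -p pics; python3 - <<'E'
from station import bot, capture, get_calibration, models
import cv2, numpy as np
for c in ("top","scene"):
    p,d=capture(c); cv2.imwrite(f"pics/{c}0.png",p[:,:,::-1]); np.save(f"pics/{c}d.npy",d)
    for q in ["flange_0","ring_a","tee","adapter","carrier","seat","pin_left_top","pin_right_top","mallet","mallet_head","mallet_grip","pad","tray"]:
        print(c,q,[(np.round(r["at"],4).tolist(),round(r["p"],2)) for r in models.landmark_of(c,q)][:8])
print(bot.observe())
E
```

```text
pics
station.py
top flange_0 [([0.4327, 0.2147, 0.0017], 0.69), ([0.4254, 0.2835, 0.0076], 0.55), ([0.5515, 0.2157, -0.0002], 0.5)]
top ring_a [([0.5014, 0.2172, 0.0021], 0.56), ([0.6916, 0.3319, -0.0006], 0.55), ([0.4305, 0.1364, 0.0047], 0.47)]
top tee [([0.5547, 0.2964, 0.0022], 0.61)]
top adapter [([0.5617, 0.1472, 0.004], 0.51), ([0.5393, 0.0409, 0.0508], 0.25)]
top carrier [([0.5421, -0.0266, -0.0016], 0.78)]
top seat [([0.5406, -0.0267, 0.0217], 0.87)]
top pin_left_top [([0.5416, 0.0387, 0.0494], 0.58)]
top pin_right_top [([0.5447, -0.0873, 0.0449], 0.54)]
top mallet [([0.5297, -0.2348, 0.0023], 0.58)]
top mallet_head [([0.5299, -0.2349, 0.0278], 0.94)]
top mallet_grip [([0.4701, -0.2249, 0.026], 0.68)]
top pad [([0.5167, -0.2274, 0.0011], 0.86)]
top tray [([0.4903, 0.2175, -0.0025], 0.8)]
scene flange_0 [([0.4918, 0.2904, 0.0055], 0.65), ([0.4333, 0.2139, 0.0031], 0.52), ([0.4312, 0.2822, 0.0024], 0.43)]
scene ring_a [([0.4284, 0.14, -0.0011], 0.62), ([0.4967, 0.2142, 0.0048], 0.39)]
scene tee [([0.5569, 0.2924, 0.0014], 0.47)]
scene adapter [([0.5562, 0.1493, 0.0053], 0.44)]
[... 796 characters left out ...]
]
{'t': 1.4, 'qpos': array([-6.91557711e+01,  4.97881067e+00,  1.00799342e+01,  9.50993854e+01,
       -1.23207262e-03,  8.99999126e+01]), 'dq': array([ 7.79630047e-05, -5.65210005e-02,  2.59330660e-02,  1.67927395e-01,
       -7.77112018e-02,  4.95631059e-03]), 'joint_torque': array([-3.17789600e-03, -5.20096672e+01,  4.64861298e+01,  1.66683345e-03,
       -1.24965786e-04, -3.29043110e-05]), 'tool_pos': array([ 0.19570271, -0.51401266,  0.23130042]), 'tcp_rot': array([1.79998262e+02, 1.23207527e-03, 2.08443163e+01]), 'contact_force': array([-0.27108888, -0.15769726, -0.40451048]), 'ft_torque': array([-0.04941698,  0.02422776,  0.03382364]), 'grasp_force': 0.0, 'opening': 1.001851263849973}
```

View pics/top0.png

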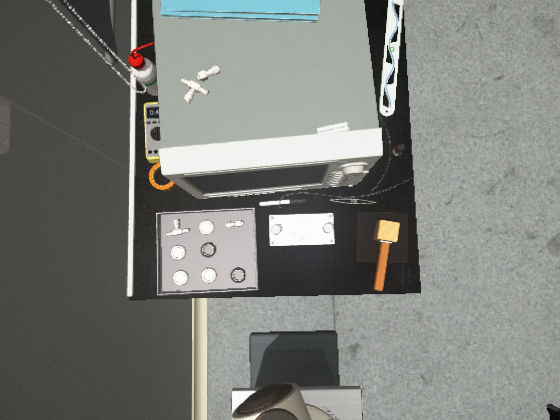

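```bash
python3 - <<'E'
import cv2
p=cv2.imread("pics/scene0.png"); cv2.imwrite("pics/scene0b.png",p)
from station import get_calibration
for c in("top","scene","wrist"):
    k=get_calibration(c); print(c,k)
E
```

```text
top {'camera_matrix': array([[432.80778436,   0.        , 278.95270431],
       [  0.        , 432.80778436, 206.44134199],
       [  0.        ,   0.        ,   1.        ]]), 'k1': 0.026567382913153602, 'R': array([[-0.02443889, -0.99946968, -0.02151973],
       [-0.99218413,  0.02688436, -0.12185187],
       [ 0.12236579,  0.01837361, -0.99231498]]), 't': array([0.04417024, 0.59909193, 1.05065667])}
scene {'camera_matrix': array([[403.12890359,   0.        , 278.96833792],
       [  0.        , 403.12890359, 211.06602584],
       [  0.        ,   0.        ,   1.        ]]), 'k1': -0.05193383785798212, 'R': array([[ 0.99983465,  0.01721373,  0.00586111],
       [ 0.01554465, -0.6418411 , -0.7666801 ],
       [-0.00943552,  0.76664444, -0.64200255]]), 't': array([-0.59043787,  0.05511294,  1.17934905])}
wrist {'camera_matrix': array([[300.86590859,   0.        , 284.61677581],
       [  0.        , 300.86590859, 211.86505418],
       [  0.        ,   0.        ,   1.        ]]), 'k1': -0.04797300256401043, 'R': array([[ 3.54533881e-01, -9.35042966e-01, -6.15834790e-04],
       [-8.91418767e-01, -3.38191869e-01,  3.01660144e-01],
       [-2.82273466e-01, -1.06399775e-01, -9.53415323e-01]]), 't': array([-0.55100038, -0.03919091,  0.37986208])}
```

View pics/scene0.png

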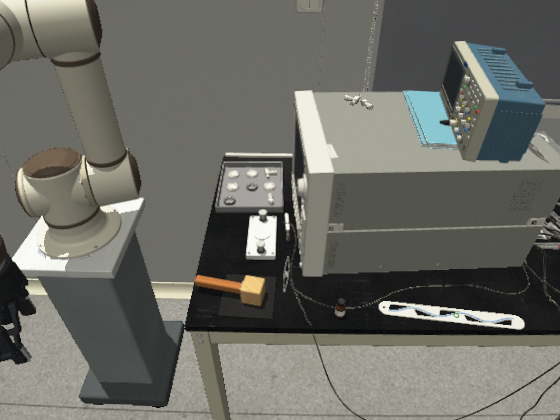

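Tray in the top picture: bright discs at (207,228), (178,252), (180,277) and (208,275); dark rings at (208,249) and (238,275); tee (177,228); adapter (235,223). That makes four flanges. The carrier is in the middle and the mallet at the right. Next I take a wrist view over the tray.

```bash
cat > h.py <<'E'
from station import bot, capture, get_calibration, models
import cv2, numpy as np
def snap(cam,name=None):
    k=get_calibration(cam); p,d=capture(cam)
    if name: cv2.imwrite(f"pics/{name}.png",p[:,:,::-1])
    return p,d,k
def ray(k,uv):
    K=k["camera_matrix"]
    s=cv2.undistortPoints(np.array([[uv]],float),K,np.array([k["k1"],0,0,0,0]))[0,0]
    C=-k["R"].T@k["t"]; return C,k["R"].T@np.array([s[0],s[1],1.])
def onplane(k,uv,z):
    C,r=ray(k,uv); return C+r*(z-C[2])/r[2]
def proj(k,X):
    K=k["camera_matrix"]
    return cv2.projectPoints(np.array([X],float),cv2.Rodrigues(k["R"])[0],k["t"],K,np.array([k["k1"],0,0,0,0]))[0][0,0]
def lm(cam,q,f="landmark_of"):
    return [(np.round(r["at"],4).tolist(),round(r["p"],2)) for r in getattr(models,f)(cam,q)]
E
python3 - <<'E'
from h import *
bot.move_pose([0.42,0.21,0.30],[180,0,0])
p,d,k=snap("wrist","w1")
print(-k["R"].T@k["t"],k["R"][2],bot.observe()["tool_pos"],bot.observe()["qpos"],bot.observe()["t"])
for q in ["flange_0","ring_a","tray"]: print(q,lm("wrist",q))
for i,r in enumerate(models.outline_of("wrist","flange_0")):
    m=r["mask"]; c,w=cv2.minEnclosingCircle(np.argwhere(m)[:,::-1].astype(np.float32)); print(i,round(r["p"],2),c,w,m.sum(),onplane(k,c,0.010))
E
```

```text
[0.49709748 0.20832341 0.44232207] [-3.01834058e-01  7.77501733e-04 -9.53360161e-01] [0.42012607 0.20977266 0.29996515] [ 2.65345135e+01 -3.86442467e+00  8.93305183e+00  1.02799850e+02
 -1.89668707e-03 -1.53422540e+02] 4.9833
flange_0 [([0.5547, 0.2233, 0.0052], 0.92), ([0.4278, 0.2847, 0.0069], 0.9), ([0.4912, 0.2924, 0.0057], 0.75), ([0.4372, 0.214, 0.0045], 0.73), ([0.5436, 0.0397, 0.0498], 0.62)]
ring_a [([0.4927, 0.2156, 0.004], 0.81), ([0.4319, 0.139, 0.0062], 0.61)]
tray [([0.4929, 0.2193, 0.0021], 0.81)]
0 0.91 (232.5208282470703, 166.0703125) 14.080422401428223 585 [0.42962803 0.28361908 0.01      ]
1 0.83 (278.18792724609375, 72.60478210449219) 15.650035858154297 727 [0.55404554 0.21677955 0.01      ]
2 0.6 (225.76315307617188, 121.28947448730469) 15.062528610229492 656 [0.49188994 0.28984077 0.01      ]
3 0.57 (282.1610107421875, 163.32203674316406) 13.801135063171387 581 [0.43333378 0.21204103 0.01      ]
4 0.23 (222.21173095703125, 75.95439910888672) 22.160783767700195 656 [0.55041075 0.29143336 0.01      ]
```

View pics/w1.png

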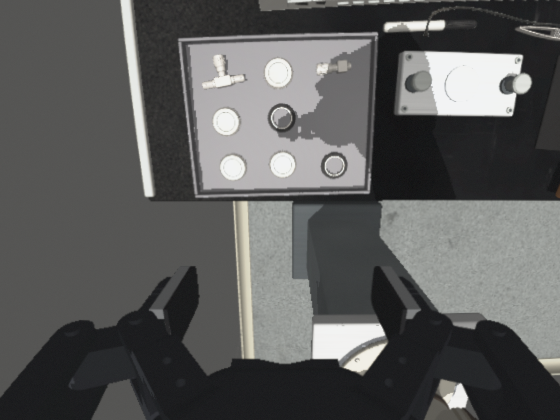

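Wrist view: four solid discs at (278,72), (226,121), (232,166) and (282,163); rings with open holes at (282,117) and (334,165). The network's fifth hit at (222,76) is the tee. Next I hover over the carrier and each flange for precise centres, then take the first one.

```bash
cat >> h.py <<'E'
def flange_at(xy,z,name=None,hov=0.105,yaw=0,go=True):
    """hover, outline nearest xy, circle centre at height z"""
    if go: bot.move_pose([xy[0],xy[1],z+hov],[180,0,yaw]); bot.wait(0.15)
    p,d,k=snap("wrist",name); best=None
    for r in models.outline_of("wrist","flange_0"):
        m=r["mask"].astype(np.uint8)
        cs=max(cv2.findContours(m,cv2.RETR_EXTERNAL,cv2.CHAIN_APPROX_NONE)[0],key=cv2.contourArea)[:,0]
        if len(cs)<20: continue
        P=np.array([onplane(k,c,z)[:2] for c in cs.astype(float)])
        c=(P.max(0)+P.min(0))/2
        A=np.c_[2*P,np.ones(len(P))]; s=np.linalg.lstsq(A,(P**2).sum(1),rcond=None)[0]
        rad=np.sqrt(s[2]+s[0]**2+s[1]**2); dd=np.hypot(*(s[:2]-xy))
        if dd<0.03 and (best is None or dd<best[0]): best=(dd,s[:2],rad,r["p"],c)
    return best
E
python3 - <<'E'
from h import *
k0=None
# tray yaw from previous picture pixel corners (same pose still)
k=get_calibration("wrist")
a,b,c,e=[onplane(k,u,0.024) for u in [(181,39),(377,35),(371,193),(198,197)]]
print("tray",a,b,c,e,np.degrees(np.arctan2(-(a-b)[0],(a-b)[1])),np.degrees(np.arctan2(-(e-c)[0],(e-c)[1])))
bot.set_gripper(0.7)
# carrier
bot.move_pose([0.543,-0.026,0.20],[180,0,0]); bot.wait(.15)
p,d,k=snap("wrist","w2"); np.save("pics/w2d.npy",d)
for q in ["seat","carrier","pin_left_top","pin_right_top"]: print(q,lm("wrist",q)[:2])
v,u=np.nonzero(d>0); pts=[]
s=cv2.undistortPoints(np.c_[u,v].astype(float)[:,None],k["camera_matrix"],np.array([k["k1"],0,0,0,0]))[:,0]
X=(np.c_[s,np.ones(len(s))]*d[v,u][:,None]-k["t"])@k["R"]
near=np.hypot(X[:,0]-.543,X[:,1]+.027)<.035
print(np.histogram(X[near,2],bins=np.arange(.01,.03,.001)))
for lo,hi,c0,r in [(.0202,.026,(.543,-.027),.032),(.036,.055,(.543,.039),.03),(.036,.055,(.543,-.09),.03)]:
    m=(X[:,2]>lo)&(X[:,2]<hi)&(np.hypot(X[:,0]-c0[0],X[:,1]-c0[1])<r); Q=X[m]
    print(m.sum(),Q.mean(0),Q.min(0),Q.max(0))
print(bot.observe()["t"])
E
```

```text
tray [0.5929347  0.33869642 0.024     ] [0.59682905 0.09258897 0.024     ] [0.39279788 0.08465829 0.024     ] [0.38729669 0.33360296 0.024     ] 0.90656095853251 1.265918706617723
seat [([0.5424, -0.0249, 0.0214], 0.8)]
carrier [([0.5396, -0.0224, -0.0004], 0.88)]
pin_left_top [([0.5401, 0.0405, 0.0501], 0.56)]
pin_right_top [([0.5414, -0.09, 0.0525], 0.8)]
(array([  0,   0,   0,   0,   0,  13, 241, 861, 561,  76, 191, 666, 401,
        47,   2,   0,   0,   0,   0]), array([0.01 , 0.011, 0.012, 0.013, 0.014, 0.015, 0.016, 0.017, 0.018,
       0.019, 0.02 , 0.021, 0.022, 0.023, 0.024, 0.025, 0.026, 0.027,
       0.028, 0.029]))
1295 [ 0.54286874 -0.02622547  0.02175262] [ 0.52052149 -0.04854847  0.02020937] [ 0.56536188 -0.00358694  0.02435362]
467 [0.54298742 0.03822392 0.04719162] [0.53027273 0.02640786 0.04095494] [0.5546589  0.05102838 0.04969407]
464 [ 0.54350655 -0.09070314  0.047166  ] [ 0.53128955 -0.10343648  0.04029409] [ 0.55483255 -0.07881951  0.04984411]
10.7083
```

View pics/w2.png

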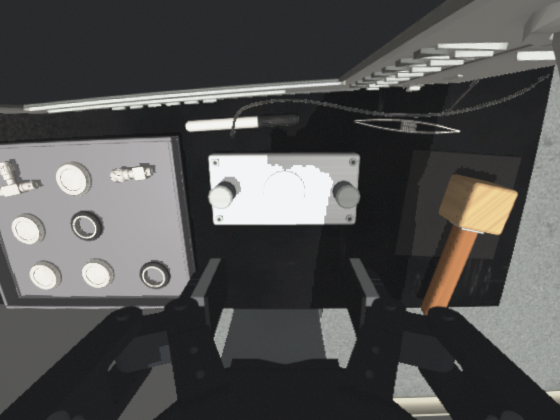

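The depth map gives the seat at (0.5429, -0.0262) and the pin heads at y = 0.0382 and -0.0907; the picture agrees (seat at (285,188), pins at (221,195) and (346,195)). Now the first flange, with depth centring and checks.

```bash
cat >> h.py <<'E'
def cloud(cam="wrist",name=None):
    p,d,k=snap(cam,name); v,u=np.nonzero(d>0)
    s=cv2.undistortPoints(np.c_[u,v].astype(float)[:,None],k["camera_matrix"],np.array([k["k1"],0,0,0,0]))[:,0]
    return (np.c_[s,np.ones(len(s))]*d[v,u][:,None]-k["t"])@k["R"]
def disc(X,xy,ztop,r=.028,th=.003):
    """centre and extent of a disc top at height ztop"""
    m=(abs(X[:,2]-ztop)<th)&(np.hypot(X[:,0]-xy[0],X[:,1]-xy[1])<r); Q=X[m]
    if len(Q)<100: return None
    (c,w)=cv2.minEnclosingCircle(Q[:,:2].astype(np.float32))
    return len(Q),Q.mean(0).round(4),np.percentile(Q,[1,99],axis=0)[:,:2].mean(0).round(4),w
def st():
    o=bot.observe(); return [round(float(x),4) for x in (o["t"],*o["tool_pos"],o["opening"],o["grasp_force"],*o["contact_force"])]
TY=1.1
E
python3 - <<'E'
from h import *
xy=np.array([0.4333,0.2125])
bot.movel([xy[0],xy[1],0.2],[180,0,TY],speed=.3)
bot.movel([xy[0],xy[1],0.12],speed=.2); bot.wait(.2)
X=cloud(); print(disc(X,xy,0.0125))
c=disc(X,xy,0.0125)[2]
bot.movel([c[0],c[1],0.02],speed=.15); print(st())
bot.movel([c[0],c[1],0.004],speed=.04); print(st())
bot.set_gripper(0.0); print(st())
bot.movel([c[0],c[1],0.06],speed=.1); bot.wait(.2); print(st())
X=cloud(name="w3")
Q=X[(np.hypot(X[:,0]-c[0],X[:,1]-c[1])<.03)&(X[:,2]>.04)]; print(len(Q),np.histogram(Q[:,2],bins=np.arange(.04,.12,.004)))
E
```

```text
Traceback (most recent call last):
host.IKError: the arm cannot follow that straight line within its joint ranges
```

```bash
sed -i 's/^TY=1.1/TY=-178.9/' h.py; cat > first.py <<'E'
from h import *
xy=np.array([0.4333,0.2125])
bot.move_pose([xy[0],xy[1],0.2],[180,0,TY]); print(st(),bot.observe()["qpos"].round(1))
bot.movel([xy[0],xy[1],0.12],speed=.2); bot.wait(.2)
X=cloud(); print(disc(X,xy,0.0125))
c=disc(X,xy,0.0125)[2]
bot.movel([c[0],c[1],0.02],speed=.15); print(st())
bot.movel([c[0],c[1],0.004],speed=.04); print(st())
bot.set_gripper(0.0); print(st())
bot.movel([c[0],c[1],0.06],speed=.1); bot.wait(.2); print(st())
X=cloud(name="w3")
Q=X[(np.hypot(X[:,0]-c[0],X[:,1]-c[1])<.03)&(X[:,2]>.04)]; print(len(Q),np.histogram(Q[:,2],bins=np.arange(.04,.12,.004)))
E
python3 first.py
```

```text
[12.975, 0.4334, 0.2124, 0.2, 0.6991, 0.0, -0.4069, -0.8796, -0.2939] [26.1 -4.8 -3.2 91.6 -0.  25.1]
(1336, array([0.4309, 0.2115, 0.0115]), array([0.4311, 0.2114]), 0.018970075994729996)
[14.5917, 0.4316, 0.2116, 0.0209, 0.6995, 0.0, 0.5003, -0.5334, -0.3414]
[15.1417, 0.431, 0.2113, 0.0038, 0.7015, 0.0, 0.3905, -0.3164, 0.7133]
[15.5083, 0.4313, 0.2116, 0.0049, 0.4067, 59.0427, -2.5612, -1.7209, 6.8693]
[16.4167, 0.4307, 0.2112, 0.0592, 0.405, 59.7702, 0.1824, -0.171, 0.0339]
23656 (array([   0,    0,    0,    0,   68,  438, 3766,  253,  258,  292,  313,
        336,  342,  315,  691,  258,  361,  353,  425]), array([0.04 , 0.044, 0.048, 0.052, 0.056, 0.06 , 0.064, 0.068, 0.072,
       0.076, 0.08 , 0.084, 0.088, 0.092, 0.096, 0.1  , 0.104, 0.108,
       0.112, 0.116]))
```

View pics/w3.png

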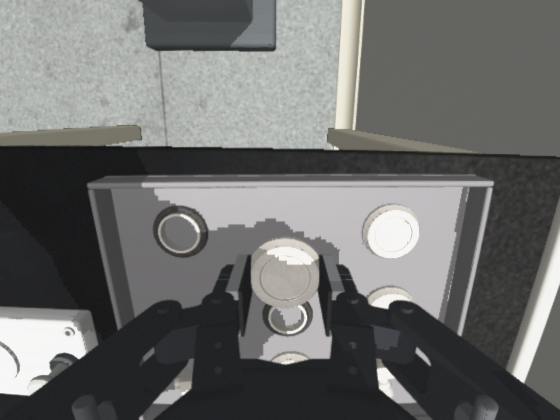

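The flange is held level between the fingers at (285,275). I check tilt and offset, then place it on the seat with a guarded descent.

```bash
cat >> h.py <<'E'
SEAT=np.array([0.5429,-0.0262]); FY=180.0
def held():
    """offset of held disc from tcp, plane fit"""
    bot.wait(.15); t=bot.observe()["tool_pos"]; X=cloud()
    m=(np.hypot(X[:,0]-t[0],X[:,1]-t[1])<.018)&(abs(X[:,2]-t[2]-.007)<.004); Q=X[m]
    if len(Q)<200: return None
    f=np.linalg.lstsq(np.c_[Q[:,:2]-t[:2],np.ones(len(Q))],Q[:,2]-t[2],rcond=None)[0]
    lo,hi=np.percentile(Q,[1,99],axis=0)
    return len(Q),((lo+hi)/2-t)[:2].round(4),(hi-lo)[:2].round(4),f.round(4)
def place(xy,zb,off):
    """set held disc bottom at zb, guarded"""
    bot.move_pose([xy[0],xy[1],zb+.05],[180,0,FY]); bot.wait(.1)
    if bot.observe()["grasp_force"]<5: print("LOST",st()); return False
    f0=bot.observe()["contact_force"][2]
    bot.movel([xy[0],xy[1],zb+off+.003],speed=.1); bot.wait(.1)
    z=zb+off+.003
    while z>zb+off-.0025:
        z-=.0005; bot.movel([xy[0],xy[1],z],speed=.02)
        if bot.observe()["contact_force"][2]-f0>4: break
    print("down",z-zb-off,st())
    bot.set_gripper(.62); bot.movel([xy[0],xy[1],zb+.07],speed=.15); return True
E
python3 - <<'E'
from h import *
print(held())
t=bot.observe()["tool_pos"]; bot.movel([t[0],t[1],.11],speed=.2)
place(SEAT,.022,.0009)
bot.movel([SEAT[0],SEAT[1],.14],speed=.2); bot.wait(.15)
X=cloud(name="w4"); print(disc(X,SEAT,.0305),disc(X,SEAT,.018,r=.036,th=.002),st())
for c in [(.543,.038),(.543,-.0905)]: print(disc(X,c,.047,r=.025))
E
```

```text
(3520, array([-0.0003, -0.0006]), array([0.0339, 0.0325]), array([ 0.0124, -0.0038,  0.0065]))
down -0.0005000000000000024 [20.6583, 0.543, -0.0262, 0.023, 0.4026, 60.7407, -2.0459, -0.0916, 4.6052]
(1331, array([ 0.5428, -0.0277,  0.0295]), array([ 0.5432, -0.0277]), 0.018987756222486496) (2721, array([ 0.5415, -0.0259,  0.0176]), array([ 0.5426, -0.0262]), 0.03603221848607063) [22.1833, 0.5423, -0.0262, 0.1385, 0.6182, 0.0, 0.2449, -0.8477, -0.7173]
(683, array([0.5406, 0.0379, 0.0472]), array([0.5411, 0.0382]), 0.012741883285343647)
(672, array([ 0.541 , -0.091 ,  0.0471]), array([ 0.5415, -0.0913]), 0.012772396206855774)
```

View pics/w4.png

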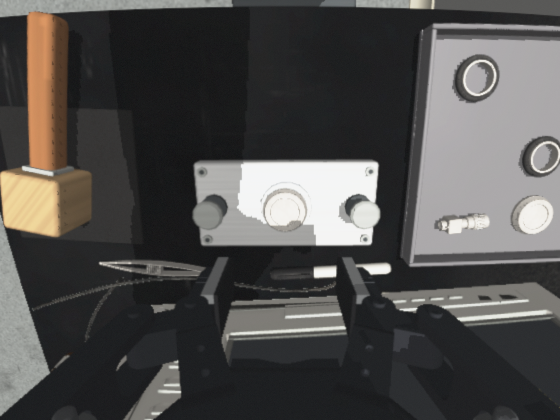

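The first flange sits about 2 mm off the seat centre. Comparing the two camera yaws shows a 0.9 mm bias in x. I shift the flange to the corrected centre, then carry on with the second one.

```bash
cat >> h.py <<'E'
B=np.array([.0009,0.])      # wrist camera bias at yaw 180
SEAT=np.array([0.5421,-0.0255])
GZ=.0052
def pick(xy):
    bot.move_pose([xy[0],xy[1],0.12],[180,0,TY]); bot.wait(.15)
    d=disc(cloud(),xy,0.0125); print("see",d); c=d[2]+B
    bot.movel([*c,0.02],speed=.2); bot.movel([*c,GZ],speed=.05)
    bot.set_gripper(0.0); bot.wait(.1); z=bot.observe()["tool_pos"][2]; bot.movel([*c,0.06],speed=.12); h=held()
    print("held",h,st(),z)
    if h is None or bot.observe()["grasp_force"]<5: return None
    bot.movel([*c,.13],speed=.25); return z-.004
def look(n,name=None):
    bot.movel([*SEAT,.022+.0085*n+.108],speed=.2); bot.wait(.15)
    d=disc(cloud(name=name),SEAT,.0215+.0085*n,th=.0025); print("pile",n,d,"err",d and d[2]-[.5412,-.0266],st()); return d
E
python3 - <<'E'
from h import *
g=[.5439,-.0262]
bot.movel([*g,.06],speed=.2); bot.movel([*g,.0232],speed=.06); bot.set_gripper(0); print(st())
bot.movel([*g,.0245],speed=.03); place0=[SEAT[0],SEAT[1]]
bot.movel([*place0,.0248],speed=.03); bot.movel([*place0,.0233],speed=.02); print(st())
bot.set_gripper(.62); bot.movel([*SEAT,.07],speed=.15)
look(1)
o=pick([.5538,.2165])
if o: place(SEAT,.0305,o); look(2)
E
```

```text
[23.8417, 0.5443, -0.0262, 0.0244, 0.3979, 58.9819, -3.0828, -0.1105, 6.479]
[24.5917, 0.5421, -0.0254, 0.0244, 0.3877, 62.7795, -4.7291, 1.3303, 10.2917]
pile 1 (1360, array([ 0.5407, -0.0271,  0.0295]), array([ 0.5411, -0.0274]), 0.01914137974381447) err [-1.e-04 -8.e-04] [26.0667, 0.5414, -0.0255, 0.137, 0.6186, 0.0, -0.4352, -0.1942, -0.3997]
see (1347, array([0.553 , 0.217 , 0.0115]), array([0.5532, 0.2171]), 0.01898958347737789)
held (3347, array([-0.0005, -0.0008]), array([0.0333, 0.0321]), array([-0.0011, -0.0007,  0.0055])) [29.55, 0.5536, 0.2169, 0.0589, 0.3911, 57.274, -1.2008, -0.0259, 0.053] 0.006091753822360782
down -0.0005000000000000039 [33.5083, 0.5422, -0.0255, 0.0326, 0.3936, 58.7292, -1.7293, -0.3485, 5.9539]
pile 2 (1362, array([ 0.5411, -0.0271,  0.038 ]), array([ 0.5414, -0.0273]), 0.01917567104101181) err [ 0.0002 -0.0007] [35.025, 0.5415, -0.0255, 0.1455, 0.6213, 0.0, 0.2866, 0.322, -0.5577]
```

```bash
python3 - <<'E'
from h import *
for n,xy in [(2,[.491,.290]),(3,[.4285,.2835])]:
    o=pick(xy)
    if not o or not place(SEAT,.022+.0085*n,o): print("STOP"); break
    d=look(n+1,f"p{n+1}")
    if d is None or np.hypot(*(d[2]-[.5412,-.0266]))>.003: print("STOP"); break
E
```

```text
see (1341, array([0.4907, 0.2898, 0.0115]), array([0.4909, 0.29  ]), 0.01903393119573593)
held (3346, array([-0.0004, -0.0008]), array([0.0334, 0.0321]), array([ 0.0029, -0.0014,  0.0055])) [38.7667, 0.4913, 0.2897, 0.0589, 0.3898, 57.0519, 0.6405, -0.3146, -0.6856] 0.006053140436459423
down -0.000499999999999997 [42.975, 0.5422, -0.0255, 0.041, 0.3928, 58.5292, -1.8765, 0.7895, 5.7978]
pile 3 (1361, array([ 0.541 , -0.0272,  0.0465]), array([ 0.5413, -0.0274]), 0.018955713137984276) err [ 1.e-04 -8.e-04] [44.4917, 0.5415, -0.0255, 0.154, 0.6192, 0.0, -0.4986, -0.3484, -0.709]
see (1364, array([0.4268, 0.2835, 0.0115]), array([0.4271, 0.2833]), 0.019145719707012177)
held (3389, array([-0.0004, -0.0007]), array([0.0335, 0.0319]), array([0.0065, 0.0028, 0.0056])) [48.275, 0.4275, 0.283, 0.059, 0.3942, 58.2226, -0.674, -0.5312, -0.5509] 0.005977084937531192
down -0.000499999999999997 [52.5083, 0.5422, -0.0255, 0.0495, 0.3894, 59.5619, -2.1844, 0.6329, 4.5428]
pile 4 (1361, array([ 0.5411, -0.0271,  0.055 ]), array([ 0.5414, -0.027 ]), 0.01911826618015766) err [ 0.0002 -0.0004] [54.025, 0.5415, -0.0255, 0.1625, 0.6222, 0.0, -0.5295, -0.5454, 0.2331]
```

The four-flange pile is aligned to under 1 mm. Now the mallet: a fresh look first, since it may have been knocked.

```bash
python3 - <<'E'
from h import *
bot.move_pose([.50,-.20,.22],[180,0,175]); bot.set_gripper(.75); bot.wait(.1)
X=cloud(name="w5")
R=X[(X[:,0]>.34)&(X[:,0]<.62)&(X[:,1]<-.13)&(X[:,1]>-.36)]
def rect(lo,hi,n):
    Q=R[(R[:,2]>lo)&(R[:,2]<hi)]; r=cv2.minAreaRect(Q[:,:2].astype(np.float32)); print(n,len(Q),r,Q.mean(0)); return Q
H=rect(.050,.060,"head"); G=rect(.034,.045,"handle")
G=G[np.hypot(*(G[:,:2]-H.mean(0)[:2]).T)>.04]
r=cv2.fitLine(G[:,:2].astype(np.float32),cv2.DIST_HUBER,0,.01,.01).ravel(); print(r,np.degrees(np.arctan2(r[1],r[0])),G[:,:3].mean(0),G[:,2].std())
for q in ["mallet_head","mallet_grip","mallet","pad"]: print(q,lm("wrist",q)[:2])
print(st(),bot.observe()["qpos"].round(1))
E
```

```text
head 1728 ((0.5678708553314209, -0.21617063879966736), (0.049912478774785995, 0.049933671951293945), 63.08863830566406) [ 0.56676771 -0.21617534  0.05321674]
handle 2319 ((0.5153245329856873, -0.18479615449905396), (0.047952137887477875, 0.16985230147838593), 56.20268249511719) [ 0.49273016 -0.17870037  0.03910364]
[ 0.8880795  -0.4596898   0.482608   -0.17320049] -27.367092 [ 0.48260799 -0.17320049  0.03893693] 0.0013518984634199943
mallet_head [([0.5694, -0.2138, 0.0276], 0.61)]
mallet_grip [([0.514, -0.185, 0.0268], 0.65), ([0.5217, -0.2304, -0.0002], 0.33)]
mallet [([0.5707, -0.2089, 0.0032], 0.57)]
pad [([0.5198, -0.231, -0.0018], 0.74)]
[55.4167, 0.5, -0.1999, 0.22, 0.7507, 0.0, 0.0541, -0.9863, 0.2548] [-21.8   3.2   6.9  93.7   0.  -16.8]
```

View pics/w5.png

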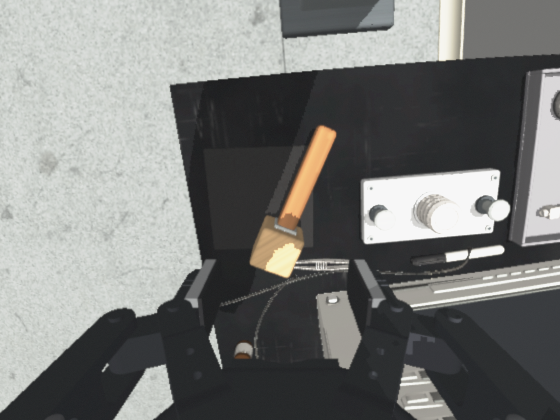

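The mallet was knocked: the head is now at (.568,-.216) with yaw -27°, still on the pad (head at (277,245) and handle end at (325,133) in the picture). I grip at 60 mm from the head centre.

```bash
python3 - <<'E'
from h import *
g=[.515,-.1893]; Y=152.9
bot.set_gripper(.6)
bot.move_pose([*g,.10],[180,0,Y]); bot.wait(.1)
# recheck not moved again
X=cloud(); H=X[(abs(X[:,2]-.0535)<.004)&(np.hypot(X[:,0]-.568,X[:,1]+.216)<.05)]
print("head",cv2.minAreaRect(H[:,:2].astype(np.float32)) if len(H) else None)
bot.movel([*g,.05],speed=.15); bot.movel([*g,.011],speed=.06); print(st())
bot.set_gripper(0); print(st()); z=bot.observe()["tool_pos"][2]
bot.movel([*g,.09],speed=.1); bot.wait(.3); print(st(),bot.observe()["ft_torque"],"zgrasp",z)
bot.move_pose([.48,-.21,.16],[180,0,180]); bot.wait(.2); t=bot.observe()["tool_pos"]; print(st())
X=cloud(name="w6"); X=X-t
H=X[(X[:,2]>.02)&(X[:,2]<.06)&(X[:,0]>.025)&(X[:,0]<.1)&(abs(X[:,1])<.04)]
print(len(H),np.histogram(H[:,2],bins=np.arange(.02,.062,.003)))
T=H[H[:,2]>np.percentile(H[:,2],60)-.006]; f=np.linalg.lstsq(np.c_[T[:,:2],np.ones(len(T))],T[:,2],rcond=None)[0]; print(cv2.minAreaRect(T[:,:2].astype(np.float32)),f,T.mean(0))
E
```

```text
head ((0.5679670572280884, -0.21576794981956482), (0.05013982206583023, 0.04993307590484619), 62.9176025390625)
[57.6917, 0.5151, -0.1894, 0.0112, 0.601, 0.0, 0.575, 0.7818, 0.3862]
[58.0583, 0.5153, -0.1894, 0.0116, 0.2458, 59.9832, -1.2454, 0.4713, 2.7282]
[59.3, 0.5148, -0.1892, 0.0896, 0.2498, 59.4145, 1.0445, 0.8969, -2.593] [-0.02226023  0.10409662 -0.00858166] zgrasp 0.011560029685842296
[60.075, 0.4798, -0.2096, 0.1586, 0.243, 59.3573, 0.0183, -0.8975, -2.3937]
948 (array([ 73, 120, 578, 177,   0,   0,   0,   0,   0,   0,   0,   0,   0]), array([0.02 , 0.023, 0.026, 0.029, 0.032, 0.035, 0.038, 0.041, 0.044,
       0.047, 0.05 , 0.053, 0.056, 0.059]))
((0.030115753412246704, -0.0019208211451768875), (0.010817810893058777, 0.030354609712958336), 2.480686902999878) [0.01108471 0.01446117 0.0271531 ] [ 0.02969259 -0.00127039  0.02746386]
```

View pics/w6.png

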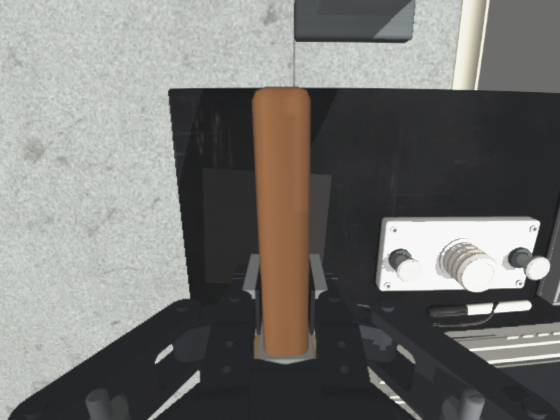

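The mallet is held straight (handle from (282,95) down to (285,350)). I measure its pitch from the depth, then strike the right pin and check.

```bash
cat >> h.py <<'E'
def tilt():
    bot.wait(.15); t=bot.observe()["tool_pos"]; X=cloud()-t
    H=X[(abs(X[:,2]-.029)<.035)&(X[:,0]>-.085)&(X[:,0]<-.015)&(abs(X[:,1])<.009)]
    f=np.linalg.lstsq(np.c_[H[:,:2],np.ones(len(H))],H[:,2],rcond=None)[0]
    print("handle pitch slope",f.round(4),len(H)); return f
PINS={"R":(.5423,-.091),"L":(.5420,.038)}
OFF=.0076           # tcp z above head underside
def blow(pin,zu,up=.045,speed=.3):
    """head underside driven down to height zu, then up"""
    x,y=pin[0]-.0595,pin[1]; 
    bot.movel([x,y,zu+up+OFF],speed=.15); bot.wait(.1)
    bot.movel([x,y,zu+OFF],speed=speed); a=st(); bot.movel([x,y,zu+up+OFF],speed=.15); print("blow",a)
def depth(pin,n=None):
    X=cloud("scene"); print("pin scene",disc(X,pin,.040,r=.016,th=.012))
E
python3 - <<'E'
from h import *
tilt(); p=PINS["R"]
bot.movel([.4827,-.16,.16],speed=.2); bot.movel([.4827,p[1],.11],speed=.2)
blow(p,.036); tilt(); print(bot.observe()["t"])
bot.movel([.4827,-.14,.13],speed=.2); bot.wait(.15)
X=cloud(name="w7")
for q in PINS.values(): print(disc(X,q,.040,r=.018,th=.012))
X=cloud("top")
for q in PINS.values(): print("top",disc(X,q,.040,r=.012,th=.012))
E
```

```text
handle pitch slope [-0.0031 -0.1069  0.0276] 7766
blow [61.9917, 0.4821, -0.091, 0.0437, 0.2492, 59.3664, 0.5181, -0.6922, -2.0919]
handle pitch slope [-0.0037 -0.105   0.0276] 7783
62.6417
(323, array([ 0.5393, -0.088 ,  0.0315]), array([ 0.5409, -0.0882]), 0.01268723327666521)
(672, array([0.54  , 0.0359, 0.0452]), array([0.5409, 0.0371]), 0.012868125922977924)
top None
top None
```

```bash
python3 - <<'E'
from h import *
X=cloud("wrist")
for q in PINS.values():
    m=np.hypot(X[:,0]-q[0]+.0009,X[:,1]-q[1])<.009; print(m.sum(),np.percentile(X[m,2],[10,50,90]).round(4))
    print(lm("wrist","pin_right_top"))
E
```

```text
189 [0.0312 0.0319 0.0327]
[([0.5399, -0.0872, 0.036], 0.83)]
493 [0.0236 0.0468 0.0481]
[([0.5399, -0.0872, 0.036], 0.83)]
```

View pics/w7.png

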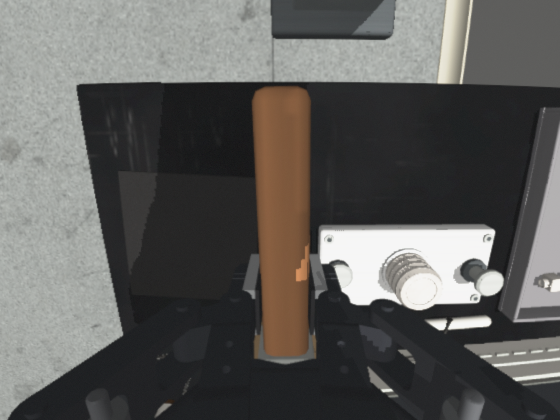

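The right pin is nearly flush (0.032). I give it a short second blow to seat it, then move to the left pin.

```bash
python3 - <<'E'
from h import *
p=PINS["R"]
bot.movel([.4827,p[1],.11],speed=.2)
blow(p,.0335,speed=.2); blow(p,.0315,speed=.2); 
bot.movel([.4827,p[1],.15],speed=.2)
p=PINS["L"]; bot.movel([.4825,p[1],.15],speed=.25); tilt()
blow(p,.036); blow(p,.0335,speed=.2); blow(p,.0315,speed=.2)
bot.movel([.4825,p[1],.15],speed=.2); tilt()
bot.movel([.4825,-.15,.16],speed=.25); bot.wait(.15)
X=cloud("wrist",name="w8")
for q in PINS.values():
    m=np.hypot(X[:,0]-q[0]+.0009,X[:,1]-q[1])<.009; print(m.sum(),np.percentile(X[m,2],[10,50,90]).round(4))
print(disc(X,SEAT,.0555,th=.0025),st())
E
```

```text
blow [64.7083, 0.4827, -0.0911, 0.0417, 0.2465, 58.7778, 0.412, -0.0019, -1.6379]
blow [65.8833, 0.4824, -0.0909, 0.0391, 0.2431, 59.259, 0.6179, -0.8965, -2.4203]
handle pitch slope [ 0.0759 -0.058   0.028 ] 7626
blow [68.6417, 0.4818, 0.0379, 0.0438, 0.2472, 59.1906, 0.2048, -0.5255, -1.7656]
blow [69.8167, 0.4819, 0.038, 0.041, 0.2477, 59.209, 0.9838, 0.0654, -2.7948]
blow [70.9917, 0.482, 0.038, 0.039, 0.2436, 59.2887, 0.0381, -0.2108, -2.012]
handle pitch slope [ 0.0811 -0.0638  0.028 ] 7577
228 [0.0306 0.0315 0.0323]
212 [0.0307 0.0315 0.0323]
(1098, array([ 0.5413, -0.0282,  0.0551]), array([ 0.5413, -0.0281]), 0.019046857953071594) [73.225, 0.4826, -0.1489, 0.16, 0.2482, 59.3164, -0.417, 0.6236, -2.5581]
```

View pics/w8.png

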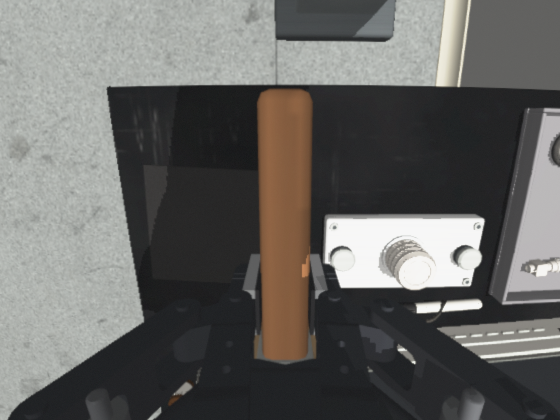

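Both pins read about 0.0315 with the pile intact, and the mallet has pitched about 4.5° in the grip. I give each pin one deeper confirming blow: more pitch means the pin is on its stop.

```bash
python3 - <<'E'
from h import *
p=PINS["R"]
bot.movel([.4827,p[1],.11],speed=.2); blow(p,.029,speed=.3); bot.movel([.4827,p[1],.15],speed=.2); tilt()
p=PINS["L"]; bot.movel([.4825,p[1],.15],speed=.25); blow(p,.0275,speed=.3)
bot.movel([.4825,p[1],.15],speed=.2); tilt()
bot.movel([.4825,-.15,.16],speed=.25); bot.wait(.15)
X=cloud("wrist")
for q in PINS.values():
    m=np.hypot(X[:,0]-q[0]+.0009,X[:,1]-q[1])<.009; print(m.sum(),np.percentile(X[m,2],[10,50,90]).round(4))
m=(abs(X[:,0]-.541)<.03)&(abs(X[:,1]+.026)<.07)&(abs(X[:,2]-.018)<.0025); print("plate",np.median(X[m,2]))
print(disc(X,SEAT,.0555,th=.0025),st())
E
```

```text
blow [74.5, 0.4822, -0.091, 0.0369, 0.2486, 59.5621, -0.8913, 0.3793, -2.1271]
handle pitch slope [ 0.1153 -0.0641  0.0281] 7436
blow [77.325, 0.4819, 0.0379, 0.0353, 0.2447, 59.7706, 0.3704, 0.7828, -2.7072]
handle pitch slope [ 0.1511 -0.0677  0.0283] 7303
233 [0.0306 0.0315 0.0322]
215 [0.0306 0.0315 0.0323]
plate 0.017629487863915005
(1093, array([ 0.5413, -0.0281,  0.055 ]), array([ 0.5414, -0.0279]), 0.019038591533899307) [79.575, 0.4826, -0.1489, 0.16, 0.245, 59.8275, 0.0732, -0.2369, -1.8854]
```

Both pins are on their stops: unchanged at 0.0315 (the plate reads 0.4 mm low too), and only the mallet tilted. Now I lay it back with the tool pitched to level it.

```bash
python3 - <<'E'
from h import *
o=[180,-8.6,180]; g=[.459,-.229]
bot.move_pose([*g,.12],o); t=bot.observe()["tool_pos"]; bot.wait(.1)
f=tilt()
bot.movel([*g,.022],speed=.12); bot.wait(.15); f0=bot.observe()["contact_force"][2]; z=.022
while z>.007:
    z-=.0005; bot.movel([*g,z],speed=.02)
    if bot.observe()["contact_force"][2]-f0>4: break
print(z,st())
bot.set_gripper(.55); bot.movel([*g,.10],speed=.12)
bot.move_pose([.42,-.20,.22],[180,0,180]); bot.wait(.2)
X=cloud("wrist",name="w9")
R=X[(X[:,0]>.34)&(X[:,0]<.62)&(X[:,1]<-.13)&(X[:,1]>-.36)]
for lo,hi in [(.050,.060),(.034,.045)]:
    Q=R[(R[:,2]>lo)&(R[:,2]<hi)]; print(len(Q),cv2.minAreaRect(Q[:,:2].astype(np.float32)),Q.mean(0))
print(lm("wrist","pad")[:1],st())
E
```

```text
handle pitch slope [ 0.0089 -0.0623  0.0281] 7108
0.010499999999999989 [87.1917, 0.459, -0.229, 0.0112, 0.2437, 61.0548, -3.4007, 1.2247, 6.0837]
1563 ((0.5217245221138, -0.23026657104492188), (0.04730430617928505, 0.05043096840381622), 89.64312744140625) [ 0.5199563  -0.22987594  0.05325328]
2201 ((0.4590681195259094, -0.23182761669158936), (0.16792291402816772, 0.04816947504878044), 1.5917686223983765) [ 0.43736165 -0.23016441  0.03900934]
[([0.5203, -0.2273, -0.0011], 0.78)] [89.3333, 0.42, -0.2, 0.2186, 0.5483, 0.0, 0.1266, -0.7434, 0.732]
```

View pics/w9.png

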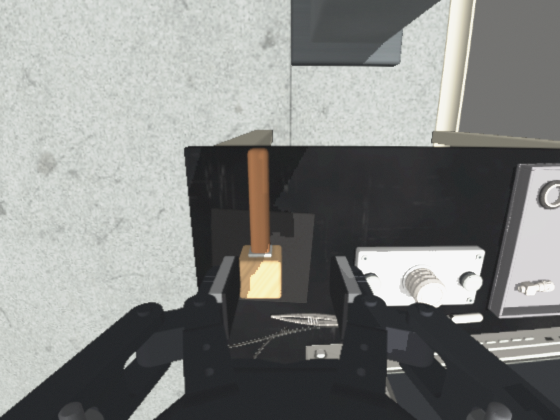

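The mallet lies flat, its head (262,272) within the pad (208–313, 210–300). One last pile check, then I hand in.

```bash
python3 - <<'E'
from h import *
bot.move_pose([.5421,-.0265,.25],[180,0,180]); bot.wait(.2)
X=cloud("wrist"); d=disc(X,SEAT,.0555,th=.0025); print(d)
for q in PINS.values():
    m=np.hypot(X[:,0]-q[0]+.0009,X[:,1]-q[1])<.009; print(np.percentile(X[m,2],[10,50,90]).round(4))
if d is not None and np.hypot(*(d[2]-[.5412,-.0266]))<.003: print(bot.sign_off())
E
```

```text
(801, array([ 0.5412, -0.0271,  0.055 ]), array([ 0.5413, -0.0271]), 0.019191144034266472)
[0.0306 0.0316 0.0329]
[0.0306 0.0317 0.0323]
the job is handed in; nothing more can be done
None
```

I handed the job in at about 90 s: all four blank flanges present are stacked on the seat within about 1 mm of its centre, both lock pins measure fully down, and the mallet lies flat with its head on the pad.

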